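# Empty the sealing machine's catch tray into the lidded tote

### The arm

A 6-joint arm with a two-finger parallel gripper is mounted at the origin on the work surface. World frame = base frame: x ahead of the robot, y to its left, z up, the work surface at z = 0. Lengths are in m, angles in rad, forces in N, time in s.
With the tool pointing down it reaches from about 0.325 to 0.9 m from the base axis. Payload 3.5 kg.
Tool frame: the origin (TCP) lies at the very end of the fingers, on their centre line; the grasp point (between the pads) lies manip.grip_depth behind it (manip.grip_depth is the distance from the TCP to the grasp point, in m); z points along the fingers, y is the line along which they close (so a half turn about z gives the same grasp; the last joint's range is limited). The gripper opens to 85 mm and grips with 20 to 120 N. Pads are 22 mm wide; open, the fingers measure 114 mm over their backs; the gripper's body (76 mm by 85 mm) begins 54 mm behind the grasp point. The pads swing forward as they close: fully open they stand 13 mm farther back than shut.
Start: joints at [-1.276, 0.276, -0.026, 1.268, 0, 1.467], TCP at [0.242, -0.576, 0.231] pointing down, gripper open.
Joint ranges: [-3.12, 3.12], [-0.85, 1.88], [-1.08, 1.24], [-1.95, 2.15], [-1.57, 1.53], [-3.14, 3.14]. Speed limits (rad/s): [2.57, 2.57, 3.14, 3.14, 3.14, 3.14].

### API

Orientations are given as a rotation vector (axis times angle).
In Python, from station import manip gives the robot as it stands.
- The arm moves only by the tool send_rows, never from a script. Its argument "steps" is a list that holds one entry, the list of rows, each a list of 4 numbers: the shift along the tool's x, y, z in mm, then the turn about the tool's z in rad. A call has 1 to 8 rows; each row is the pose to reach, as a shift and turn from the pose commanded when the call began, along the tool's axes at that moment; what a row does not reach only later rows make up. A row lasts 1/10 s, in which the tool goes at most 50 mm and 8.59 degrees, less where a joint would pass 70% of its speed; a pose out of reach is approached as far as the arm can. A call with a gripper value outside its range is refused whole. "claw" is the opening, from -1 (shut) to 1 (fully open), set as the call begins (left out, the last holds). The fingers move at their own pace and stop on an object; "grip_force" is the grip in N (left out, the last holds). Time passes only in rows, so rows that repeat a pose let the fingers close. It gives the time, the measured TCP pose, the force, the opening and the grip force at its end, in the units of the state.
- manip.state(): the state, without advancing time (a new reading comes with each control period).
- manip.capture(name): name is "scene" or "top" or "wrist"; returns a dict with "image" (400x640x3 uint8, red, green, blue), "fov_y" (degrees; the focal length in pixels is half the picture's height over the tangent of half this angle, whatever the lens; pixels are square), "cx", "cy" (the principal point, pixels), "rvec" (rotation vector, rad) and "tvec" (3), from world to camera coordinates, as OpenCV has them. Camera axes: x right, y down, z forward; pixel columns grow to the right and rows downward; lengths in m; the calibration is good to about 2 mm. A picture is of the moment at which its call begins. There is no depth.
- manip.finish_job(): hands the job in; it is judged then, once.
The state is a dict: "time_s": time; "joint_positions": joint angles; "joint_velocities": joint speeds; "tau": joint torques, N m; "tcp_pos": TCP position; "orientation": TCP orientation; "contact_force": force on the tool from outside, world axes, zero at the start; "ft_torque": the same for the moment, N m; "gripper_width": finger opening in m; "finger_force": force on a finger pad.
Only numpy, scipy, OpenCV 4.12 (cv2) and the standard library are available. Lean on these libraries where they do the work, as an engineer would, in place of code of your own. Each camera call takes 0.05 s, during which the arm holds its last target. There are 200 camera calls.

### The job

Collect the three sealed cartons (two short, one long) from the sloping catch tray of the sealing machine and set each one down gently, without dropping it, flat with its tape side up on the floor of the open tote, not stacked. Then fold the tote's lid fully shut. Leave the unsealed carton with its flaps standing up where it lies in the tray, and do not disturb the other things on the bench.

Things in the scene. Friction and masses are not known exactly. Their poses are not given: they have to be found in the camera images.
- machine: White benchtop carton sealing machine, fixed, with a sloping steel catch tray in front. Origin: on the table below the middle of the tray floor's lower edge (the lip); x points horizontally from the lip towards the machine, y along the lip, z up. The upright machine front behind the tray is at x = 155 mm, 245 mm high, with a plate on top to 270 mm.
- tray_lip (a point): Middle of the lower edge of the tray floor, 35 mm above the table, axes as the machine's. The floor rises towards x at 0.42 rad (24 degrees), 165 mm long up the slope, 350 mm wide (y -175 to 175); lip and side walls 4 mm thick stand 18 mm above it, square to it. Four grippy 3 mm rubber strips 74 mm wide line it, spaced 80 mm, one carton on each.
- hood_edge (a point): Middle of the lower front edge of the grey hood, 360 mm wide in y, 75 mm high, that juts out 60 mm from the machine front above the tray, from 170 mm up. A gripper pointing straight down at a carton runs into it: lean the tool back from the machine, square to the slope.
- long_carton: The long sealed carton, plain cardboard, 92 x 42 x 32 mm (x, y, z), about 130 g, with a paper tape strip along the middle of its flat top. Origin: centre of its underside; z out of its top. It lies flat on the tray slope, its x roughly up the slope.
- carton_a: A short sealed carton, plain cardboard, 66 x 42 x 32 mm (x, y, z), about 130 g, flat top with a paper tape strip along x. Origin: centre of its underside; z out of its top. Lies flat on the slope, x roughly up the slope.
- carton_b: The other short sealed carton, the same as carton_a.
- long_carton_center (a point): Centre of the long carton's volume, 16 mm above its underside.
- carton_a_center (a point): Centre of carton_a, 16 mm above its underside.
- carton_b_center (a point): Centre of carton_b, 16 mm above its underside.
- open_carton: Unsealed carton of the short size (66 x 42 x 32 mm), hollow, with four flaps standing up to 55 mm above its underside, the two end ones splayed outwards by up to 10 mm. It lies among the sealed ones in the tray, loose, to be left alone. Origin: centre of its underside, z out of its opening.
- tote: Grey plastic open-topped tote, fixed to the bench, outer 180 x 320 x 56 mm (x, y, z), walls and floor 5 mm. Origin: centre of its underside. The lid is hinged along the top of its +x wall.
- tote_in (a point): Centre of the tote's inner floor, axes as the tote's; inner space 170 x 310 mm (x, y), 51 mm deep.
- lid (a joint): Angle of the tote's lid: 0 lies shut on the rim, 1.57 upright, more leans back outwards; it starts open. The stiff hinge holds the lid at any angle; pushing its free edge takes a few newtons.
- lid_hinge (a point): Middle of the lid's hinge line, along the tote's y, on the top of its +x wall.
- lid_edge (a point): Middle of the lid's free edge, 180 mm from the hinge line on the lid's inner face (the face that lies on the rim when shut). The lid is a flat 6 mm plate, 180 x 320 mm, without a handle.
- bottle: White plastic reagent bottle, 56 mm diameter, 150 mm high, standing loose on the bench between tray and tote. Origin: centre of its underside.
- well_plate: Clear flat well plate 127 x 85 x 15 mm lying loose on the bench between robot and tote. Origin: centre of its underside.
- tip_box: Orange pipette tip box 85 x 120 x 82 mm, loose, at the back. Origin: centre of its underside.
- timer: White bench timer 30 x 75 x 55 mm, loose, at the back. Origin: centre of its underside.

How it is judged:
On the way, in this order (a step that is already met when the one before it is completed fails the run):
1. the three sealed cartons lie flat on the tote's floor, released, while the lid is still open (x of long_carton_center in the frame of tote_in between -0.07 and 0.07 m and y of long_carton_center in the frame of tote_in between -0.14 and 0.14 m and z of long_carton_center in the frame of tote_in between 0.008 and 0.024 m and angle between each of long_carton, carton_a, carton_b's own z axis and vertical below 0.15 rad and linear speed of each of long_carton, carton_a, carton_b below 0.03 m/s and contact force between the fingers and long_carton below 0.05 N and x of carton_a_center in the frame of tote_in between -0.07 and 0.07 m and y of carton_a_center in the frame of tote_in between -0.14 and 0.14 m and z of carton_a_center in the frame of tote_in between 0.008 and 0.024 m and contact force between the fingers and carton_a below 0.05 N and x of carton_b_center in the frame of tote_in between -0.07 and 0.07 m and y of carton_b_center in the frame of tote_in between -0.14 and 0.14 m and z of carton_b_center in the frame of tote_in between 0.008 and 0.024 m and contact force between the fingers and carton_b below 0.05 N and value of joint lid above 0.5 rad), for 0.2 s.
2. the lid is folded shut (value of joint lid below 0.05 rad), for 0.2 s.
At the end, for the whole second after the job is handed in: Sealed cartons at rest, released, on the tote floor: centres 15 mm or more from its inner walls and 8 to 24 mm above its floor (not stacked), within 0.15 rad of flat and right way up; lid still, within 0.05 rad of shut; unsealed carton within 20 mm of its start (x of long_carton_center in the frame of tote_in between -0.07 and 0.07 m and y of long_carton_center in the frame of tote_in between -0.14 and 0.14 m and z of long_carton_center in the frame of tote_in between 0.008 and 0.024 m and angle between each of long_carton, carton_a, carton_b's own z axis and vertical below 0.15 rad and linear speed of each of long_carton, carton_a, carton_b below 0.03 m/s and contact force between the fingers and long_carton below 0.05 N and x of carton_a_center in the frame of tote_in between -0.07 and 0.07 m and y of carton_a_center in the frame of tote_in between -0.14 and 0.14 m and z of carton_a_center in the frame of tote_in between 0.008 and 0.024 m and contact force between the fingers and carton_a below 0.05 N and x of carton_b_center in the frame of tote_in between -0.07 and 0.07 m and y of carton_b_center in the frame of tote_in between -0.14 and 0.14 m and z of carton_b_center in the frame of tote_in between 0.008 and 0.024 m and contact force between the fingers and carton_b below 0.05 N and value of joint lid below 0.05 rad and velocity of joint lid below 0.05 rad/s and not (distance of open_carton from where it was at the start of the episode above 0.02 m)); the robot touches nothing.
It fails at once if a bystander on the bench (bottle, well plate, tip box or timer) is moved by more than 20 mm (distance of any of bottle, well_plate, tip_box, timer from where it was at the start of the episode above 0.02 m).
It fails at once if the unsealed carton is moved by more than 20 mm (distance of open_carton from where it was at the start of the episode above 0.02 m).
It fails at once if a sealed carton is dropped or thrown: it goes faster than 0.7 m/s (a fall of some 25 mm) while no finger touches it ((linear speed of long_carton above 0.7 m/s and contact force between the fingers and long_carton below 0.02 N) or (linear speed of carton_a above 0.7 m/s and contact force between the fingers and carton_a below 0.02 N) or (linear speed of carton_b above 0.7 m/s and contact force between the fingers and carton_b below 0.02 N)).
It also fails if it takes over 72 s, if anything falls off the work surface, if the arm or the gripper's body presses on something with over 40 N, if the wrist force passes 120 N, or if a joint passes its speed limit or range.

## Working session

There is one attempt and no reset: what is moved stays moved. The work goes in short steps, Python scripts to look and compute and a tool call to move; the robot and the scene stay as the last step left them, time stands still between calls to the robot, and variables do not carry over. Pictures are saved under pics/ and viewed, at most 10 in all, crops included, and the job is handed in when it is done.

Besides the shell and the picture viewer there is one more tool, called by a JSON object that holds its "name" and its "arguments", one argument or row to a line. send_rows: Moves the arm, as the interface text tells. Its arguments: {"type":"object","properties":{"steps":{"type":"array"},"claw":{"type":"number"},"grip_force":{"type":"number"}},"required":["steps"]}

```bash
mkdir -p pics; ls; python3 - <<'E'
from station import manip
import cv2,pickle
print(manip.grip_depth, manip.state())
for n in("scene","top"):
    c=manip.capture(n); pickle.dump(c,open(n+".pkl","wb"))
    cv2.imwrite(f"pics/{n}0.png",c["image"][:,:,::-1])
    print(n,c["fov_y"],c["cx"],c["cy"],c["rvec"],c["tvec"])
E
```

```text
pics
0.0187 {'time_s': 0.0, 'joint_positions': array([-1.27641352e+00,  2.77167867e-01, -2.79157035e-02,  1.26799402e+00,
        8.04640142e-06,  1.46743339e+00]), 'joint_velocities': array([0.0019192 , 0.00041655, 0.0011483 , 0.00030657, 0.00147345,
       0.00020086]), 'tau': array([-9.50588719e-05, -4.45511019e+01,  2.95201832e+01,  1.64224900e-02,
       -1.12799148e-04,  1.17082288e-05]), 'tcp_pos': array([ 0.2418714 , -0.57544206,  0.23012165]), 'orientation': array([-3.07744462e+00, -6.20218497e-01,  3.28910257e-04]), 'contact_force': array([-0.02300377,  0.44578679, -0.13020656]), 'ft_torque': array([-0.00024146, -0.02872026,  0.02999832]), 'finger_force': 0.0, 'gripper_width': 0.0856286586103013}
scene 45.183877821952265 324.2352595672336 197.4878678187164 [ 1.22937148  2.20713934 -1.00164288] [ 0.28031845 -0.22865855  1.64841342]
top 49.86086036653185 323.94865965583745 198.0537965631085 [ 2.14361793 -2.11158074  0.21274571] [-0.00192976  0.59013509  1.13636551]
```

View pics/scene0.png

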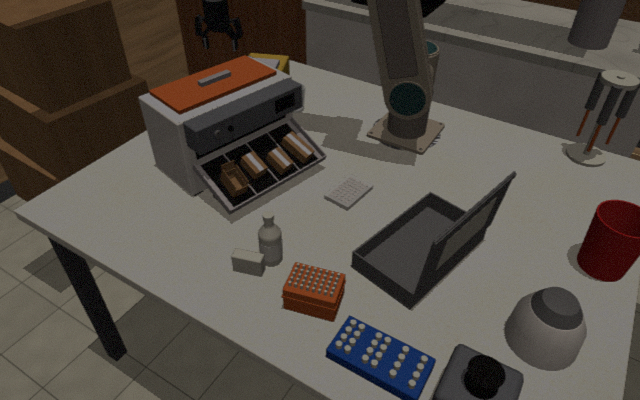

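View pics/top0.png

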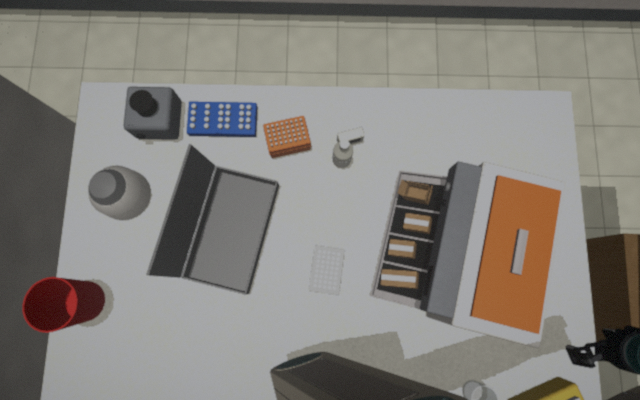

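```bash
python3 - <<'E'
import cv2,numpy as np
t=cv2.imread("pics/top0.png");s=cv2.imread("pics/scene0.png")
a=cv2.resize(t[165:310,365:465],None,fx=4,fy=4,interpolation=cv2.INTER_CUBIC)
b=cv2.resize(t[140:300,145:285],None,fx=2.5,fy=2.5,interpolation=cv2.INTER_CUBIC)
im=np.zeros((600,800,3),np.uint8); im[:580,:400]=a; im[:400,420:770]=b
im=np.clip(im*1.5,0,255).astype(np.uint8)
cv2.imwrite("pics/c1.png",im)
a=cv2.resize(s[125:215,190:330],None,fx=5,fy=5,interpolation=cv2.INTER_CUBIC)
cv2.imwrite("pics/c2.png",np.clip(a*1.5,0,255).astype(np.uint8))
E
```

```text
(no output)
```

View pics/c1.png

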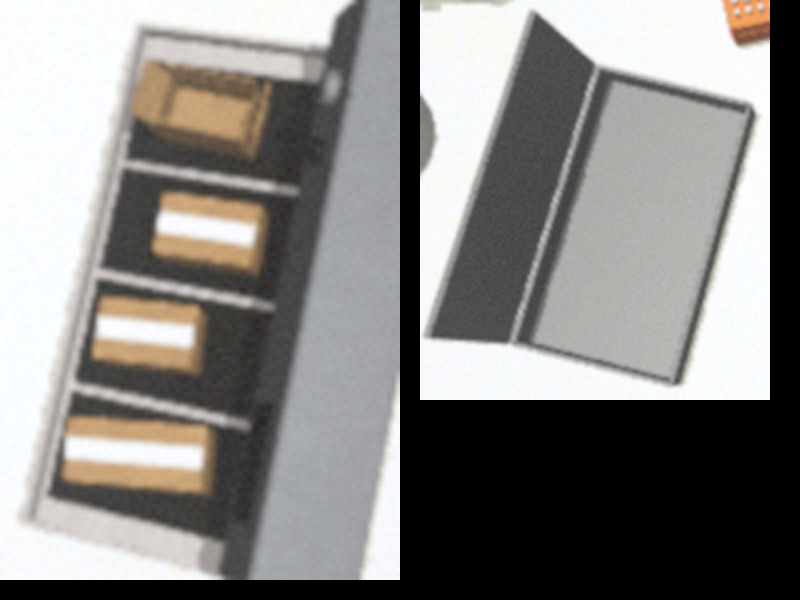

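View pics/c2.png

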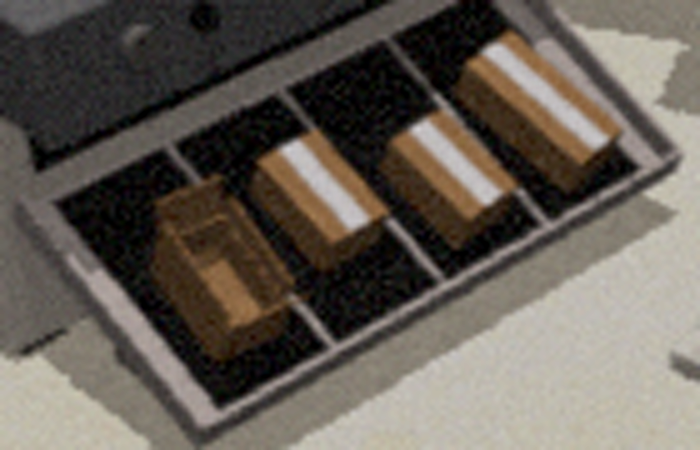

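```bash
cat > geo.py <<'E'
import numpy as np,cv2,pickle
from scipy.spatial.transform import Rotation as R
from scipy.optimize import least_squares
cams={n:pickle.load(open(n+".pkl","rb")) for n in("scene","top")}
def proj(c,P):
    f=200/np.tan(np.radians(c["fov_y"])/2);K=np.array([[f,0,c["cx"]],[0,f,c["cy"]],[0,0,1]])
    return cv2.projectPoints(np.atleast_2d(np.float64(P)),np.float64(c["rvec"]),np.float64(c["tvec"]),K,None)[0][:,0]
T1=lambda x,y:(x/4+365-.375,y/4+165-.375)
T2=lambda x,y:((x-420)/2.5+145-.3,y/2.5+140-.3)
S2=lambda x,y:(x/5+190-.4,y/5+125-.4)
def rz(a):return R.from_euler("z",a).as_matrix()
def tf(p,P,z=0):return np.array(P)@rz(p[2]).T+[p[0],p[1],z]
S=.42
sl=lambda u,y,n:[u*np.cos(S)-n*np.sin(S),y,.035+u*np.sin(S)+n*np.cos(S)] # slope coords -> machine
E
cat > fit.py <<'E'
from geo import *
# machine
P=[sl(-.004,.179,.018),sl(-.004,-.179,.018)]
obs={"top":[T1(142,28),T1(25,518)],"scene":[S2(205,430),S2(678,158)]}
def res(p):return np.concatenate([(proj(cams[k],tf(p,P))-v).ravel() for k,v in obs.items()])
m=least_squares(res,[.5,-.3,-1.5]);print("machine",m.x,m.fun.round(2));M=m.x
# tote
rim=[[x,y,.056] for x in(-.09,.09) for y in(-.16,.16)]
ob=[T2(752,107),T2(678,384),T2(597,66),T2(514,343)]
t=least_squares(lambda p:(proj(cams["top"],tf(p,rim))-ob).ravel(),[.5,.3,1.5]);print("tote",t.x,t.fun.round(2));T=t.x
le=[T2(530,10),T2(430,335)]
def lid(a):return (proj(cams["top"],tf(T,[[.09+.18*-np.cos(a[0]),y,.056+.18*np.sin(a[0])] for y in(-.16,.16)]))-le).ravel()
l=least_squares(lid,[1.8]);print("lid",l.x,l.fun.round(2))
print("scene check tote rim",proj(cams["scene"],tf(T,rim)).round(1).tolist())
# cartons
for n,L,tp,sc in[("long",.092,((67,449),(204,458)),((597,141),(497,43))),("A",.066,((97.5,329),(194,338)),((490,195),(424,124))),("B",.066,((158.5,224),(255,234)),((358,221),(289,144)))]:
    def pts(p):
        d=np.array([np.cos(p[2]),np.sin(p[2])])*L/2
        return tf(M,[sl(p[0]-d[0],p[1]-d[1],.035),sl(p[0]+d[0],p[1]+d[1],.035)])
    f=least_squares(lambda p:np.concatenate([(proj(cams["top"],pts(p))-[T1(*q) for q in tp]).ravel(),(proj(cams["scene"],pts(p))-[S2(*q) for q in sc]).ravel()]),[.08,0,0])
    ctr=tf(M,[sl(f.x[0],f.x[1],.019)])[0]
    print(n,f.x.round(4),"centre",ctr.round(4),"res",f.fun.round(2))
pickle.dump((M,T),open("mt.pkl","wb"))
im={k:cv2.cvtColor(c["image"],cv2.COLOR_RGB2BGR) for k,c in cams.items()}
E
python3 fit.py
```

```text
machine [ 0.49968713 -0.17483544 -1.80921003] [-0.29 -1.91 -0.12  1.29 -1.04 -0.14  1.08 -1.24]
tote [0.50233496 0.25876531 1.34582028] [ 0.65 -2.16 -0.69  1.29  0.44 -0.75 -0.34  1.34]
lid [1.69764301] [ 0.64 -0.07 -1.07  1.8 ]
scene check tote rim [[351.4, 251.1], [429.1, 190.5], [412.9, 294.1], [487.8, 222.6]]
long [ 0.0634 -0.1185  0.1359] centre [ 0.3727 -0.1956  0.0782] res [-0.02 -0.27  0.63  0.83  1.26  0.98 -1.27  0.18]
A [ 0.053  -0.0402  0.0753] centre [ 0.451  -0.2049  0.074 ] res [ 0.09 -0.28  0.47  0.63  1.27  1.23 -1.13 -0.45]
B [0.0783 0.0364 0.0486] centre [ 0.52   -0.2453  0.0843] res [ 0.21 -0.26  0.8   0.4   1.07  1.1  -0.45 -0.14]
```

```bash
cat >> fit.py <<'E'
def draw(im,k,P,col,sc,off):
    q=(proj(cams[k],P)+.5-off)*sc*8
    cv2.polylines(im,[q.round().astype(int).reshape(-1,1,2)],True,col,1,cv2.LINE_AA,3)
def up(k,x0,x1,y0,y1,s):return cv2.resize(np.clip(im[k][y0:y1,x0:x1]*1.5,0,255).astype(np.uint8),None,fx=s,fy=s,interpolation=cv2.INTER_CUBIC)
G=(0,255,0);out=np.zeros((600,800,3),np.uint8)
boxes=[("top",365,465,165,310,4,0,0),("top",145,285,140,270,2.8,405,0),("scene",190,330,130,215,2.8,405,365)]
for k,x0,x1,y0,y1,s,X,Y in boxes:
    c=up(k,x0,x1,y0,y1,s);o=np.array([x0,y0])
    draw(c,k,tf(M,[sl(-.004,.179,.018),sl(.165,.179,.018),sl(.165,-.179,.018),sl(-.004,-.179,.018)]),G,s,o)
    for y in(-.08,0,.08):draw(c,k,tf(M,[sl(0,y,0),sl(.165,y,0)]),(255,0,255),s,o)
    draw(c,k,tf(T,[rim[i] for i in(0,1,3,2)]),G,s,o)
    draw(c,k,tf(T,[[x,y,.005] for x,y in((-.085,-.155),(.085,-.155),(.085,.155),(-.085,.155))]),(255,0,255),s,o)
    out[Y:Y+c.shape[0],X:X+c.shape[1]]=c[:600-Y,:800-X]
cv2.imwrite("pics/ov.png",out)
E
python3 fit.py >/dev/null
```

```text
(no output)
```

View pics/ov.png

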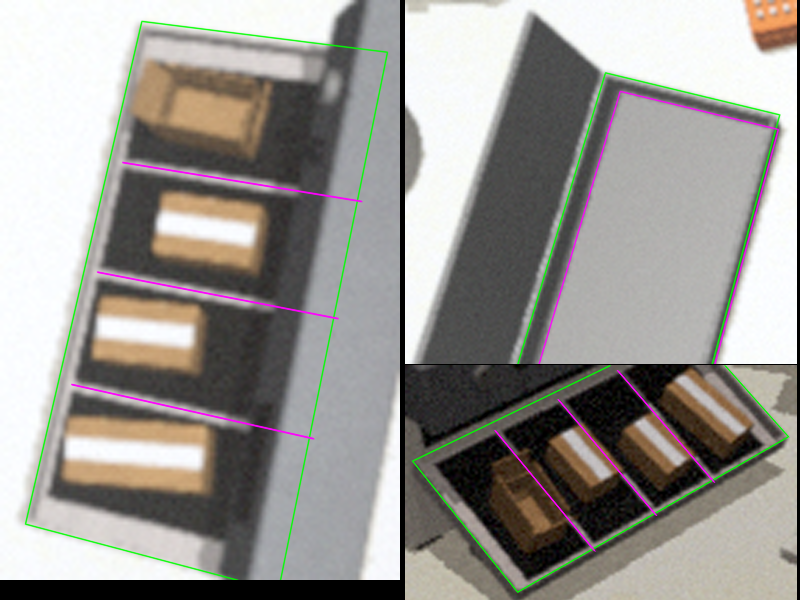

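```bash
cat > mv.py <<'E'
from geo import *
from station import manip
M,T=pickle.load(open("mt.pkl","rb"))
C={"long":(.0634,-.1185,.1359),"A":(.053,-.0402,.0753),"B":(.0783,.0364,.0486)}
def grasp(n,gx,h=.005):
    u,y,r=C[n];gu=(gx+.019*np.sin(S))/np.cos(S)
    p=tf(M,[[gx,y+(gu-u)*np.tan(r),.0383+.4466*gx+h]])[0]
    return p,M[2]+r+np.pi/2
def rel(p,yaw,q=None):
    """tool-frame shift (mm), turn (rad) to bring TCP to p with tool y at world yaw"""
    s=manip.state();Rm=R.from_rotvec(s["orientation"]).as_matrix()
    d=Rm.T@(np.array(p)-s["tcp_pos"])*1000
    y0=np.arctan2(Rm[1,1],Rm[0,1]);t=(-(yaw-y0)+np.pi/2)%np.pi-np.pi/2
    print("shift",d.round(1),"turn",round(t,3),"| t",round(s["time_s"],1),"tcp",s["tcp_pos"].round(4),"down",Rm[:,2].round(3),"w",round(s["gripper_width"],4),"F",s["contact_force"].round(1),"q1,6",s["joint_positions"][[0,5]].round(2))
E
python3 - <<'E'
from mv import *
for n,g in(("long",.044),("A",.041),("B",.046)):
    p,y=grasp(n,g);print(n,p.round(4),y);rel(p,y)
print([x for x in dir(manip) if x[0]!="_"])
E
```

```text
long [ 0.3733 -0.1894  0.063 ] -0.10251370368908175
shift [ 270.6 -304.8  168. ] turn -1.071 | t 0.1 tcp [ 0.2419 -0.5755  0.2303] down [-0.001  0.002 -1.   ] w 0.0852 F [-0.1  0.2 -1. ] q1,6 [-1.28  1.47]
A [ 0.451  -0.2052  0.0616] -0.16311370368908173
shift [ 336.2 -260.1  169.2] turn -1.01 | t 0.1 tcp [ 0.2419 -0.5755  0.2303] down [-0.001  0.002 -1.   ] w 0.0852 F [-0.1  0.2 -1. ] q1,6 [-1.28  1.47]
B [ 0.5233 -0.2279  0.0638] -0.18981370368908168
shift [ 394.  -211.2  166.9] turn -0.983 | t 0.1 tcp [ 0.2419 -0.5755  0.2303] down [-0.001  0.002 -1.   ] w 0.0852 F [-0.1  0.2 -1. ] q1,6 [-1.28  1.47]
['MotionError', 'capture', 'finish_job', 'grip_depth', 'state']
```

{"name": "send_rows", "arguments": {
  "steps": [
    [[0, 0, -40, 0], [0, 0, -90, 0], [0, 0, -140, 0], [40, -30, -140, -0.12], [80, -60, -140, -0.25], [115, -90, -140, -0.38], [155, -120, -140, -0.5], [190, -150, -140, -0.63]]
  ],
  "claw": 0.31
}}

```text
time_s: 0.9
tcp_pos: [0.3597, -0.3623, 0.3708]
orientation: [-2.731, -1.551, -0.0]
contact_force: [0.9, 0.4, -0.0]
gripper_width: 0.0558
finger_force: 0.0
```

```bash
python3 - <<'E'
from mv import *
p,y=grasp("A",.041);rel(p,y)
E
```

```text
shift [181.5  -2.  309.3] turn -0.375 | t 0.9 tcp [ 0.3597 -0.3623  0.3708] down [-0.     0.001 -1.   ] w 0.0558 F [ 0.9  0.4 -0. ] q1,6 [-0.92  1.19]
```

{"name": "send_rows", "arguments": {
  "steps": [
    [[45, 0, 10, -0.1], [90, 0, 40, -0.22], [135, 0, 70, -0.34], [180, -2, 100, -0.375], [181, -2, 140, -0.375], [181, -2, 160, -0.375], [181, -2, 160, -0.375]]
  ]
}}

```text
time_s: 1.6
tcp_pos: [0.4481, -0.2057, 0.2071]
orientation: [-2.392, -2.023, 0.004]
contact_force: [-0.8, -0.5, -0.1]
gripper_width: 0.0559
finger_force: 0.0
```

```bash
python3 - <<'E'
from mv import *
p,y=grasp("A",.041);rel(p,y)
c=manip.capture("wrist");pickle.dump(c,open("wrist.pkl","wb"));im=c["image"][:,:,::-1].copy()
def dr(P,col):cv2.polylines(im,[proj(c,P).round().astype(int).reshape(-1,1,2)],True,col,1)
for n,L in(("long",.092),("A",.066),("B",.066)):
    u,v,r=C[n];cc=[]
    for a,b in((1,1),(1,-1),(-1,-1),(-1,1)):
        dx,dy=a*L/2,b*.021;cc.append(sl(u+dx*np.cos(r)-dy*np.sin(r),v+dx*np.sin(r)+dy*np.cos(r),.035))
    dr(tf(M,cc),(0,255,0))
dr(tf(M,[sl(-.004,.179,.018),sl(.165,.179,.018),sl(.165,-.179,.018),sl(-.004,-.179,.018)]),(255,0,255))
cv2.imwrite("pics/w1.png",im)
E
```

```text
shift [  0.5   3.9 145.4] turn -0.003 | t 1.6 tcp [ 0.4481 -0.2057  0.2071] down [-0.008  0.005 -1.   ] w 0.0559 F [-0.8 -0.5 -0.1] q1,6 [-0.56  1.18]
```

View pics/w1.png

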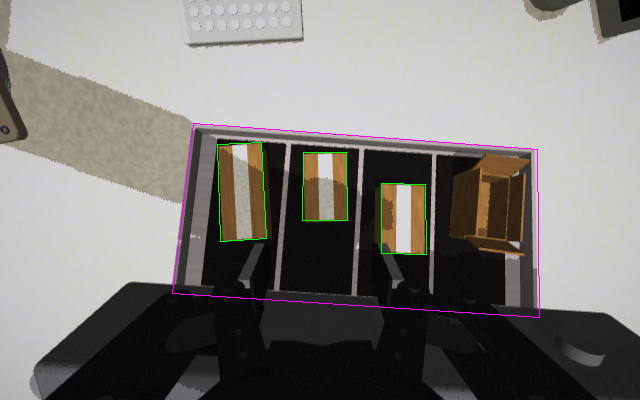

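{"name": "send_rows", "arguments": {
  "steps": [
    [[0, 3, 30, 0], [0, 3, 60, 0], [0, 3, 90, 0], [0, 3, 115, 0], [0, 3, 125, 0], [0, 3, 125, 0]]
  ]
}}

```text
time_s: 2.25
tcp_pos: [0.4538, -0.2093, 0.0864]
orientation: [-2.4, -2.026, 0.0]
contact_force: [0.4, 0.5, 0.4]
gripper_width: 0.0558
finger_force: 0.0
```

```bash
python3 - <<'E'
from mv import *
p,y=grasp("A",.041);rel(p,y)
E
```

```text
shift [ 3.5 -3.5 24.8] turn -0.006 | t 2.2 tcp [ 0.4538 -0.2093  0.0864] down [-0.001  0.    -1.   ] w 0.0558 F [0.4 0.5 0.4] q1,6 [-0.56  1.18]
```

{"name": "send_rows", "arguments": {
  "steps": [
    [[3.5, -3.5, 8, 0], [3.5, -3.5, 17, 0], [3.5, -3.5, 24, 0], [3.5, -3.5, 25, 0], [3.5, -3.5, 25, 0]]
  ]
}}

```text
time_s: 2.75
tcp_pos: [0.451, -0.2047, 0.0611]
orientation: [-2.4, -2.027, 0.0]
contact_force: [-0.5, 0.2, 0.9]
gripper_width: 0.0561
finger_force: 0.0
```

{"name": "send_rows", "arguments": {
  "steps": [
    [[0, 0, 0, 0], [0, 0, 0, 0], [0, 0, 0, 0], [0, 0, 0, 0], [0, 0, 0, 0]]
  ],
  "claw": -0.3,
  "grip_force": 40
}}

```text
time_s: 3.25
tcp_pos: [0.4516, -0.2049, 0.0619]
orientation: [2.399, 2.027, 0.001]
contact_force: [-0.0, 1.5, 5.7]
gripper_width: 0.0417
finger_force: 41.3
```

{"name": "send_rows", "arguments": {
  "steps": [
    [[4, 0, -10, 0], [10, 0, -30, 0], [15, 0, -60, 0], [20, 0, -90, 0], [20, 0, -100, 0], [20, 0, -100, 0]]
  ]
}}

```text
time_s: 3.85
tcp_pos: [0.4556, -0.1857, 0.1628]
orientation: [2.397, 2.025, 0.002]
contact_force: [0.0, -0.0, -2.3]
gripper_width: 0.0416
finger_force: 40.6
```

```bash
cat >> mv.py <<'E'
def tote(x,y,z):return tf(T,[[x,y,z]])[0],T[2]+np.pi/2
E
python3 - <<'E'
from mv import *
rel(*tote(0,0,.1));print(manip.state()["finger_force"])
E
```

```text
shift [446.1 -28.3  62. ] turn 0.057 | t 3.9 tcp [ 0.4556 -0.1857  0.1628] down [ 0.003 -0.002 -1.   ] w 0.0416 F [ 0.  -0.  -2.3] q1,6 [-0.52  1.22]
40.58160688611679
```

{"name": "send_rows", "arguments": {
  "steps": [
    [[20, -1, 0, 0], [55, -4, 0, 0.01], [100, -7, 0, 0.02], [145, -10, 0, 0.02], [190, -13, 0, 0.03], [235, -16, 0, 0.03], [280, -19, 0, 0.04], [325, -22, 0, 0.05]]
  ]
}}

```text
time_s: 4.65
tcp_pos: [0.4855, 0.1404, 0.159]
orientation: [-2.45, -1.965, 0.005]
contact_force: [1.2, 0.1, -0.8]
gripper_width: 0.0415
finger_force: 40.5
```

{"name": "send_rows", "arguments": {
  "steps": [
    [[35, -2, 0, 0.01], [70, -4, 0, 0.01], [95, -5, 0, 0.01], [115, -6, 20, 0.01], [120, -6, 35, 0.01], [121, -6, 50, 0.01], [121, -6, 60, 0.01], [121, -6, 60, 0.01]]
  ]
}}

```text
time_s: 5.45
tcp_pos: [0.5048, 0.2568, 0.0981]
orientation: [-2.459, -1.952, 0.01]
contact_force: [-0.4, -0.3, -1.2]
gripper_width: 0.042
finger_force: 40.5
```

```bash
python3 - <<'E'
from mv import *
rel(*tote(0,0,.03));print(manip.state()["finger_force"])
E
```

```text
shift [ 1.6 -2.5 68.1] turn -0.004 | t 5.5 tcp [0.5048 0.2568 0.0981] down [-0.006 -0.003 -1.   ] w 0.042 F [-0.4 -0.3 -1.2] q1,6 [0.36 2.16]
40.505798247177154
```

Descend to just above first edge contact, then press gently with a light grip.

{"name": "send_rows", "arguments": {
  "steps": [
    [[1.5, -2, 15, 0], [1.5, -2, 35, 0], [1.5, -2, 52, 0], [1.5, -2, 64, 0], [1.5, -2, 69, 0], [1.5, -2, 69, 0]]
  ]
}}

```text
time_s: 6.05
tcp_pos: [0.5055, 0.26, 0.0319]
orientation: [-2.46, -1.954, 0.002]
contact_force: [0.7, 0.6, -1.3]
gripper_width: 0.0416
finger_force: 40.6
```

{"name": "send_rows", "arguments": {
  "steps": [
    [[0, 0, 2, 0], [0, 0, 4, 0], [0, 0, 6, 0], [0, 0, 8, 0], [0, 0, 10, 0], [0, 0, 10, 0]]
  ],
  "grip_force": 20
}}

```text
time_s: 6.65
tcp_pos: [0.5055, 0.2603, 0.022]
orientation: [-2.46, -1.954, 0.001]
contact_force: [-0.0, 0.4, -2.3]
gripper_width: 0.0414
finger_force: 40.6
```

{"name": "send_rows", "arguments": {
  "steps": [
    [[0, 0, 1, 0], [0, 0, 2, 0], [0, 0, 3, 0], [0, 0, 4, 0], [0, 0, 4, 0]]
  ],
  "grip_force": 20,
  "claw": -0.1
}}

```text
time_s: 7.15
tcp_pos: [0.5068, 0.2601, 0.0197]
orientation: [2.458, 1.953, 0.002]
contact_force: [-1.6, -3.0, 6.6]
gripper_width: 0.0416
finger_force: 30.0
```

{"name": "send_rows", "arguments": {
  "steps": [
    [[0, 0, 1.5, 0], [0, 0, 3, 0], [0, 0, 4, 0], [0, 0, 4, 0], [0, 0, 4, 0]]
  ]
}}

```text
time_s: 7.65
tcp_pos: [0.5062, 0.2591, 0.0174]
orientation: [2.458, 1.952, -0.002]
contact_force: [-6.9, -6.7, 19.9]
gripper_width: 0.0418
finger_force: 30.3
```

{"name": "send_rows", "arguments": {
  "steps": [
    [[-2, 0, 1, 0], [-4, 0, 2, 0], [-6, 0, 3, 0], [-6, 0, 3, 0], [-6, 0, 3, 0]]
  ]
}}

```text
time_s: 8.15
tcp_pos: [0.5055, 0.2556, 0.0135]
orientation: [-2.458, -1.954, -0.005]
contact_force: [-2.2, -0.7, 10.6]
gripper_width: 0.0417
finger_force: 29.6
```

```bash
python3 - <<'E'
from mv import *
rel(*tote(0,0,.02));print(manip.state()["finger_force"])
E
```

```text
shift [ 2.4 -3.7 -6.5] turn -0.002 | t 8.2 tcp [0.5055 0.2556 0.0135] down [ 0.002  0.003 -1.   ] w 0.0417 F [-2.2 -0.7 10.6] q1,6 [0.35 2.15]
29.574396908283234
```

{"name": "send_rows", "arguments": {
  "steps": [
    [[-2, 0, 1.5, 0], [-4, 0, 3, 0], [-6, 0, 4.5, 0], [-6, 0, 4.5, 0], [-6, 0, 4.5, 0]]
  ]
}}

```text
time_s: 8.65
tcp_pos: [0.5046, 0.2508, 0.0085]
orientation: [-2.457, -1.954, -0.008]
contact_force: [0.0, 3.5, 5.0]
gripper_width: 0.0418
finger_force: 29.4
```

```bash
python3 - <<'E'
from mv import *
rel(*tote(0,0,.02))
c=manip.capture("wrist");s=manip.capture("scene")
a=c["image"][:,:,::-1];b=cv2.resize(s["image"][180:310,345:525,::-1],None,fx=2.2,fy=2.2)
im=np.zeros((400,800,3),np.uint8);im[:,:400]=a[:,120:520];im[:286,404:800]=b
cv2.imwrite("pics/p1.png",np.clip(im*1.3,0,255).astype(np.uint8))
E
```

```text
shift [  7.3  -4.  -11.4] turn -0.002 | t 8.7 tcp [0.5046 0.2508 0.0085] down [ 0.003  0.005 -1.   ] w 0.0418 F [0.  3.5 5. ] q1,6 [0.34 2.14]
```

View pics/p1.png

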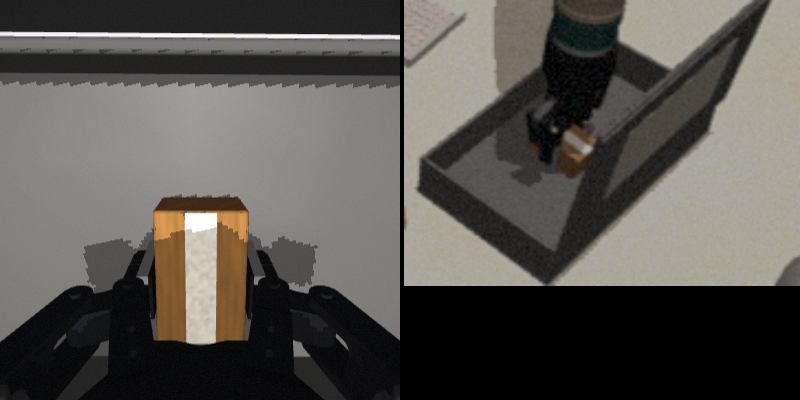

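{"name": "send_rows", "arguments": {
  "steps": [
    [[0, 0, 0, 0], [0, 0, 0, 0], [0, 0, 0, 0], [0, 0, 0, 0]]
  ],
  "claw": 0.3
}}

```text
time_s: 9.15
tcp_pos: [0.5028, 0.2484, 0.0065]
orientation: [2.46, 1.954, -0.001]
contact_force: [-0.5, -0.6, 0.4]
gripper_width: 0.0554
finger_force: 0.0
```

{"name": "send_rows", "arguments": {
  "steps": [
    [[0, 0, -10, 0], [0, 0, -40, 0], [0, 0, -80, 0], [0, 0, -120, 0], [0, 0, -120, 0]]
  ]
}}

```text
time_s: 9.65
tcp_pos: [0.508, 0.2505, 0.134]
orientation: [2.456, 1.952, 0.019]
contact_force: [0.8, 0.0, 0.6]
gripper_width: 0.0554
finger_force: 0.0
```

```bash
cat > chk.py <<'E'
from mv import *
# carton corners in tote from wrist/top camera: white tape blobs -> tote plane z=.037
def tapes(cam,lo=170):
    c=manip.capture(cam);g=c["image"].astype(int)
    f=200/np.tan(np.radians(c["fov_y"])/2);Rm=cv2.Rodrigues(np.float64(c["rvec"]))[0];t=np.float64(c["tvec"])
    br=((g[...,0]-g[...,2]>35)&(g[...,0]>60)).astype(np.uint8)
    br=cv2.morphologyEx(br,cv2.MORPH_CLOSE,np.ones((9,9)))
    n,l,st,ce=cv2.connectedComponentsWithStats(br)
    for i in range(1,n):
        if st[i,4]<100:continue
        q=cv2.boxPoints(cv2.minAreaRect(np.argwhere(l==i)[:,::-1].astype(np.float32)))
        o=-Rm.T@t;w=[]
        for x,y in np.vstack([q,q.mean(0)]):
            d=Rm.T@[(x-c["cx"])/f,(y-c["cy"])/f,1];w.append(o+d*(.037-o[2])/d[2])
        w=(np.array(w)-[T[0],T[1],0])@rz(T[2])
        if abs(w[-1,0])<.09 and abs(w[-1,1])<.16:print(cam,"tote-frame centre",w[-1,:2].round(3),"sides",np.linalg.norm(w[1]-w[0]).round(3),np.linalg.norm(w[2]-w[1]).round(3))
E
python3 - <<'E'
from chk import *
tapes("wrist");tapes("top")
p,y=grasp("B",.046);rel(p,y)
c=manip.capture("wrist");cv2.imwrite("pics/w2.png",c["image"][:,:,::-1])
E
```

```text
wrist tote-frame centre [-0.004 -0.004] sides 0.04 0.069
top tote-frame centre [-0.011 -0.005] sides 0.037 0.053
shift [-460.5  126.1   64.5] turn -0.038 | t 9.8 tcp [0.5043 0.2491 0.1289] down [ 0.004  0.001 -1.   ] w 0.0556 F [ 1.   0.9 -0.6] q1,6 [0.34 2.14]
```

{"name": "send_rows", "arguments": {
  "steps": [
    [[-25, 5, -15, 0], [-65, 15, -30, 0], [-110, 28, -35, -0.01], [-155, 42, -35, -0.01], [-200, 55, -35, -0.02], [-245, 68, -35, -0.02], [-290, 80, -35, -0.03], [-335, 92, -35, -0.03]]
  ]
}}

```text
time_s: 10.6
tcp_pos: [0.5152, -0.0998, 0.1599]
orientation: [-2.428, -1.989, 0.003]
contact_force: [0.7, -0.7, 0.4]
gripper_width: 0.0556
finger_force: 0.0
```

{"name": "send_rows", "arguments": {
  "steps": [
    [[-40, 11, 0, 0], [-75, 20, 0, 0], [-100, 28, 0, 0], [-118, 32, 0, 0], [-125, 34, 20, 0], [-125, 34, 40, 0], [-125, 34, 50, 0], [-125, 34, 50, 0]]
  ]
}}

```text
time_s: 11.4
tcp_pos: [0.5235, -0.226, 0.1091]
orientation: [-2.425, -1.988, 0.003]
contact_force: [0.8, -0.5, 0.7]
gripper_width: 0.0556
finger_force: 0.0
```

```bash
python3 - <<'E'
from mv import *
p,y=grasp("B",.046);rel(p,y)
E
```

```text
shift [-2.   0.4 45.3] turn -0.008 | t 11.4 tcp [ 0.5235 -0.226   0.1091] down [-0.005  0.003 -1.   ] w 0.0556 F [ 0.8 -0.5  0.7] q1,6 [-0.52  1.25]
```

{"name": "send_rows", "arguments": {
  "steps": [
    [[-1, 0.5, 12, -0.008], [-2, 0.5, 26, -0.008], [-2, 0.5, 38, -0.008], [-2, 0.5, 44, -0.008], [-2, 0.5, 45, -0.008], [-2, 0.5, 45, -0.008]]
  ]
}}

```text
time_s: 12.0
tcp_pos: [0.5256, -0.2295, 0.0665]
orientation: [-2.422, -2.001, 0.0]
contact_force: [-0.5, 0.0, 0.6]
gripper_width: 0.0555
finger_force: 0.0
```

{"name": "send_rows", "arguments": {
  "steps": [
    [[0, 0, 0, 0], [0, 0, 0, 0], [0, 0, 0, 0], [0, 0, 0, 0], [0, 0, 0, 0]]
  ],
  "claw": -0.3,
  "grip_force": 40
}}

```text
time_s: 12.5
tcp_pos: [0.5263, -0.23, 0.0673]
orientation: [2.421, 2.0, 0.001]
contact_force: [-0.7, 1.2, 3.4]
gripper_width: 0.0414
finger_force: 40.7
```

{"name": "send_rows", "arguments": {
  "steps": [
    [[4, 0, -10, 0], [12, 0, -30, 0], [20, 0, -60, 0], [25, 0, -90, 0], [25, 0, -100, 0], [25, 0, -100, 0]]
  ]
}}

```text
time_s: 13.1
tcp_pos: [0.5319, -0.2058, 0.1687]
orientation: [2.419, 1.999, 0.002]
contact_force: [0.4, -0.4, -0.9]
gripper_width: 0.0414
finger_force: 40.5
```

```bash
python3 - <<'E'
from mv import *
rel(*tote(.01,-.097,.1));print(manip.state()["finger_force"])
E
```

```text
shift [457.4 -19.6  67.9] turn 0.035 | t 13.1 tcp [ 0.5319 -0.2058  0.1687] down [ 0.004 -0.002 -1.   ] w 0.0414 F [ 0.4 -0.4 -0.9] q1,6 [-0.48  1.28]
40.451455969378
```

{"name": "send_rows", "arguments": {
  "steps": [
    [[20, -1, 0, 0], [55, -2, 0, 0.01], [100, -4, 0, 0.01], [145, -6, 0, 0.02], [190, -8, 0, 0.02], [235, -10, 0, 0.02], [280, -12, 0, 0.03], [325, -14, 0, 0.03]]
  ]
}}

```text
time_s: 13.9
tcp_pos: [0.5768, 0.1179, 0.1643]
orientation: [-2.451, -1.962, 0.005]
contact_force: [0.7, -1.6, -2.0]
gripper_width: 0.0414
finger_force: 40.3
```

{"name": "send_rows", "arguments": {
  "steps": [
    [[40, -2, 0, 0.005], [80, -4, 0, 0.005], [110, -5, 0, 0.005], [130, -6, 15, 0.005], [141, -6, 35, 0.005], [141, -6, 50, 0.005], [141, -6, 65, 0.005], [141, -6, 65, 0.005]]
  ]
}}

```text
time_s: 14.7
tcp_pos: [0.6, 0.2534, 0.0976]
orientation: [-2.456, -1.955, 0.012]
contact_force: [-0.9, -0.9, -2.0]
gripper_width: 0.0415
finger_force: 40.3
```

```bash
python3 - <<'E'
from mv import *
rel(*tote(.02,-.097,.02));print(manip.state()["finger_force"])
E
```

```text
shift [ 3.8  1.1 77.5] turn -0.001 | t 14.7 tcp [0.6    0.2534 0.0976] down [-0.007 -0.003 -1.   ] w 0.0415 F [-0.9 -0.9 -2. ] q1,6 [0.3 2.1]
40.32395661201771
```

{"name": "send_rows", "arguments": {
  "steps": [
    [[2, 1, 15, 0], [3, 1, 35, 0], [3, 1, 55, 0], [3, 1, 70, 0], [3, 1, 77, 0], [3, 1, 80, 0], [3, 1, 80, 0]]
  ],
  "claw": -0.1,
  "grip_force": 20
}}

```text
time_s: 15.4
tcp_pos: [0.605, 0.2582, 0.0219]
orientation: [2.457, 1.958, 0.001]
contact_force: [0.0, 0.3, -2.0]
gripper_width: 0.0414
finger_force: 40.4
```

{"name": "send_rows", "arguments": {
  "steps": [
    [[0, 0, 1, 0], [0, 0, 2, 0], [0, 0, 3, 0], [0, 0, 3, 0]]
  ]
}}

```text
time_s: 15.8
tcp_pos: [0.6048, 0.2583, 0.019]
orientation: [2.457, 1.958, 0.0]
contact_force: [-0.4, 0.5, -1.9]
gripper_width: 0.0416
finger_force: 40.4
```

{"name": "send_rows", "arguments": {
  "steps": [
    [[0, 0, 1.5, 0], [0, 0, 3, 0], [0, 0, 4, 0], [0, 0, 4, 0]]
  ],
  "claw": 0.0,
  "grip_force": 20
}}

```text
time_s: 16.2
tcp_pos: [0.6051, 0.2583, 0.0149]
orientation: [2.457, 1.958, 0.001]
contact_force: [0.1, 0.6, -0.5]
gripper_width: 0.0423
finger_force: 0.3
```

{"name": "send_rows", "arguments": {
  "steps": [
    [[0, 0, 1, 0], [0, 0, 2, 0], [0, 0, 3, 0], [0, 0, 3, 0]]
  ]
}}

```text
time_s: 16.6
tcp_pos: [0.6049, 0.2583, 0.0118]
orientation: [2.457, 1.958, 0.001]
contact_force: [0.2, 0.7, -0.0]
gripper_width: 0.0425
finger_force: 0.4
```

{"name": "send_rows", "arguments": {
  "steps": [
    [[0, 0, 0, 0], [0, 0, 0, 0], [0, 0, 0, 0], [0, 0, -10, 0], [0, 0, -50, 0], [0, 0, -100, 0], [0, 0, -120, 0], [0, 0, -120, 0]]
  ],
  "claw": 0.3
}}

```text
time_s: 17.4
tcp_pos: [0.6084, 0.2595, 0.138]
orientation: [2.454, 1.956, 0.015]
contact_force: [0.8, 0.1, 0.5]
gripper_width: 0.0556
finger_force: 0.0
```

```bash
python3 - <<'E'
from chk import *
tapes("wrist");tapes("top")
p,y=grasp("long",.044);rel(p,y)
E
```

```text
wrist tote-frame centre [ 0.006 -0.1  ] sides 0.041 0.071
wrist tote-frame centre [-0.002 -0.006] sides 0.046 0.073
top tote-frame centre [ 0.003 -0.101] sides 0.039 0.061
top tote-frame centre [-0.006 -0.005] sides 0.04 0.062
shift [-488.2 -126.1   69.3] turn -0.122 | t 17.5 tcp [0.605  0.2584 0.1328] down [ 0.001  0.    -1.   ] w 0.0554 F [-1.   0.2 -0.9] q1,6 [0.31 2.1 ]
```

{"name": "send_rows", "arguments": {
  "steps": [
    [[-25, -7, -15, -0.01], [-65, -17, -30, -0.02], [-110, -28, -35, -0.03], [-155, -40, -35, -0.05], [-200, -52, -35, -0.06], [-245, -63, -35, -0.08], [-290, -75, -35, -0.1], [-335, -87, -35, -0.12]]
  ]
}}

```text
time_s: 18.3
tcp_pos: [0.4424, -0.0498, 0.1649]
orientation: [-2.331, -2.101, 0.003]
contact_force: [0.6, 0.4, -0.1]
gripper_width: 0.0549
finger_force: 0.0
```

```bash
python3 - <<'E'
from mv import *
p,y=grasp("long",.044);rel(p,y)
E
```

```text
shift [-146.   -53.9  102.1] turn -0.001 | t 18.3 tcp [ 0.4424 -0.0498  0.1649] down [-0.004  0.001 -1.   ] w 0.0549 F [ 0.6  0.4 -0.1] q1,6 [-0.26  1.42]
```

{"name": "send_rows", "arguments": {
  "steps": [
    [[-40, -15, 0, 0], [-80, -29, 0, 0], [-115, -42, 0, 0], [-138, -51, 10, 0], [-145, -54, 30, 0], [-146, -54, 50, 0], [-146, -54, 60, 0], [-146, -54, 60, 0]]
  ]
}}

```text
time_s: 19.1
tcp_pos: [0.3738, -0.1868, 0.1043]
orientation: [-2.33, -2.098, 0.002]
contact_force: [-0.6, 0.0, 0.4]
gripper_width: 0.0558
finger_force: 0.0
```

```bash
python3 - <<'E'
from mv import *
p,y=grasp("long",.044);rel(p,y)
E
```

```text
shift [-2.8 -0.1 41.3] turn -0.003 | t 19.1 tcp [ 0.3738 -0.1868  0.1043] down [-0.005  0.004 -1.   ] w 0.0558 F [-0.6  0.   0.4] q1,6 [-0.62  1.06]
```

{"name": "send_rows", "arguments": {
  "steps": [
    [[-1, 0, 12, 0], [-1, 0, 26, 0], [-1, 0, 36, 0], [-1, 0, 41, 0], [-1, 0, 41, 0]]
  ]
}}

```text
time_s: 19.6
tcp_pos: [0.3757, -0.189, 0.0652]
orientation: [-2.334, -2.101, 0.0]
contact_force: [0.2, 0.1, 0.4]
gripper_width: 0.0559
finger_force: 0.0
```

{"name": "send_rows", "arguments": {
  "steps": [
    [[0, 0, 0, 0], [0, 0, 0, 0], [0, 0, 0, 0], [0, 0, 0, 0], [0, 0, 0, 0]]
  ],
  "claw": -0.3,
  "grip_force": 40
}}

```text
time_s: 20.1
tcp_pos: [0.3765, -0.1895, 0.0665]
orientation: [2.334, 2.101, 0.001]
contact_force: [-1.4, 2.0, 4.6]
gripper_width: 0.042
finger_force: 41.4
```

{"name": "send_rows", "arguments": {
  "steps": [
    [[4, 0, -10, 0], [12, 0, -30, 0], [20, 0, -60, 0], [25, 0, -90, 0], [25, 0, -100, 0], [25, 0, -100, 0]]
  ]
}}

```text
time_s: 20.7
tcp_pos: [0.3801, -0.1655, 0.1675]
orientation: [2.331, 2.099, 0.001]
contact_force: [-0.3, -0.5, -0.8]
gripper_width: 0.0418
finger_force: 40.4
```

```bash
python3 - <<'E'
from mv import *
rel(*tote(.015,.095,.1));print(manip.state()["finger_force"])
E
```

```text
shift [461.1 -15.5  66.4] turn 0.12 | t 20.7 tcp [ 0.3801 -0.1655  0.1675] down [ 0.004 -0.003 -1.   ] w 0.0418 F [-0.3 -0.5 -0.8] q1,6 [-0.57  1.11]
40.35698384977877
```

{"name": "send_rows", "arguments": {
  "steps": [
    [[20, -1, 0, 0.01], [55, -2, 0, 0.02], [100, -4, 0, 0.04], [145, -5, 0, 0.06], [190, -7, 0, 0.08], [235, -8, 0, 0.1], [280, -10, 0, 0.11], [325, -11, 0, 0.12]]
  ]
}}

```text
time_s: 21.5
tcp_pos: [0.4004, 0.1611, 0.1639]
orientation: [-2.457, -1.957, 0.004]
contact_force: [1.3, -0.0, -1.4]
gripper_width: 0.0416
finger_force: 40.3
```

```bash
python3 - <<'E'
from mv import *
rel(*tote(.015,.095,.05));print(manip.state()["finger_force"])
E
```

```text
shift [133.1 -17.3 113.8] turn -0.001 | t 21.5 tcp [0.4004 0.1611 0.1639] down [-0.003 -0.001 -1.   ] w 0.0416 F [ 1.3 -0.  -1.4] q1,6 [0.23 2.03]
40.32807388342917
```

{"name": "send_rows", "arguments": {
  "steps": [
    [[40, -5, 0, 0], [80, -11, 0, 0], [110, -15, 0, 0], [128, -17, 10, 0], [132, -17, 35, 0], [132, -17, 65, 0], [132, -17, 90, 0], [132, -17, 105, 0]]
  ]
}}

```text
time_s: 22.3
tcp_pos: [0.4118, 0.2905, 0.0566]
orientation: [-2.456, -1.957, 0.011]
contact_force: [0.0, 0.9, -1.1]
gripper_width: 0.0419
finger_force: 40.3
```

```bash
python3 - <<'E'
from mv import *
rel(*tote(.015,.095,.024));print(manip.state()["finger_force"])
E
```

```text
shift [ 4.4  0.5 32.5] turn -0.0 | t 22.3 tcp [0.4118 0.2905 0.0566] down [-0.006 -0.003 -1.   ] w 0.0419 F [ 0.   0.9 -1.1] q1,6 [0.49 2.28]
40.32411420252174
```

{"name": "send_rows", "arguments": {
  "steps": [
    [[2, 0, 10, 0], [2, 0, 20, 0], [2, 0, 27, 0], [2, 0, 31, 0], [2, 0, 34, 0], [2, 0, 35, 0]]
  ]
}}

```text
time_s: 22.9
tcp_pos: [0.4155, 0.2941, 0.0264]
orientation: [2.456, 1.957, 0.001]
contact_force: [-1.0, -1.7, 4.6]
gripper_width: 0.0416
finger_force: 40.4
```

{"name": "send_rows", "arguments": {
  "steps": [
    [[-1, 0, 1.5, 0], [-3, 0, 3, 0], [-5, 0, 5, 0], [-7, 0, 7, 0], [-9, 0, 8.5, 0], [-10, 0, 9.5, 0], [-10, 0, 9.5, 0]]
  ],
  "claw": -0.1,
  "grip_force": 20
}}

```text
time_s: 23.6
tcp_pos: [0.4139, 0.285, 0.0168]
orientation: [2.457, 1.958, 0.004]
contact_force: [1.5, 2.0, 3.1]
gripper_width: 0.0418
finger_force: 20.0
```

```bash
python3 - <<'E'
from mv import *
rel(*tote(.0,.095,.0085));print(manip.state()["finger_force"])
E
```

```text
shift [-5.9 -2.9  8.3] turn -0.0 | t 23.6 tcp [0.4139 0.285  0.0168] down [ 0.002  0.001 -1.   ] w 0.0418 F [1.5 2.  3.1] q1,6 [0.47 2.27]
20.00871777534485
```

{"name": "send_rows", "arguments": {
  "steps": [
    [[-1, 0, 1.5, 0], [-2, 0, 3, 0], [-3, 0, 4, 0], [-3.5, 0, 4.5, 0], [-3.5, 0, 4.5, 0]]
  ]
}}

```text
time_s: 24.1
tcp_pos: [0.4122, 0.2809, 0.0117]
orientation: [2.457, 1.958, -0.0]
contact_force: [2.7, 0.4, 2.1]
gripper_width: 0.0418
finger_force: 20.2
```

{"name": "send_rows", "arguments": {
  "steps": [
    [[0, 0, 0, 0], [0, 0, 0, 0]]
  ],
  "claw": 0.0
}}

```text
time_s: 24.3
tcp_pos: [0.4107, 0.28, 0.011]
orientation: [2.457, 1.958, -0.005]
contact_force: [0.4, -0.1, 0.8]
gripper_width: 0.0426
finger_force: 0.2
```

{"name": "send_rows", "arguments": {
  "steps": [
    [[0, 0, 0, 0], [0, 0, 0, 0], [0, 0, 0, 0], [0, 0, -10, 0], [0, 0, -50, 0], [0, 0, -100, 0], [0, 0, -120, 0], [0, 0, -120, 0]]
  ],
  "claw": 0.3
}}

```text
time_s: 25.1
tcp_pos: [0.4154, 0.2828, 0.1368]
orientation: [2.455, 1.957, 0.015]
contact_force: [0.2, 0.6, 0.1]
gripper_width: 0.0556
finger_force: 0.0
```

```bash
python3 - <<'E'
from chk import *
tapes("wrist");tapes("top")
rel(*tote(.18,0,.30))
c=manip.capture("wrist");s=manip.capture("top")
im=np.zeros((500,800,3),np.uint8);im[:400,:]=0
im[:250,:400]=cv2.resize(c["image"][:,:,::-1],(400,250));b=cv2.resize(s["image"][130:310,130:470,::-1],None,fx=2.3,fy=1.35)
im[255:255+b.shape[0],:b.shape[1]]=b[:245]
sc=manip.capture("scene");d=cv2.resize(sc["image"][120:320,180:530,::-1],(400,228));im[:228,400:]=d
cv2.imwrite("pics/p3.png",np.clip(im*1.3,0,255).astype(np.uint8))
E
```

```text
wrist tote-frame centre [0.    0.094] sides 0.09 0.04
wrist tote-frame centre [ 0.003 -0.1  ] sides 0.072 0.042
wrist tote-frame centre [-0.006 -0.004] sides 0.068 0.041
top tote-frame centre [ 0.002 -0.101] sides 0.042 0.067
top tote-frame centre [-0.007 -0.005] sides 0.041 0.066
top tote-frame centre [-0.01   0.093] sides 0.039 0.07
shift [ 178.4   92.9 -167.2] turn 0.0 | t 25.2 tcp [0.4123 0.2811 0.1325] down [ 0.001  0.001 -1.   ] w 0.0555 F [-0.4  0.1 -1.2] q1,6 [0.47 2.26]
```

View pics/p3.png

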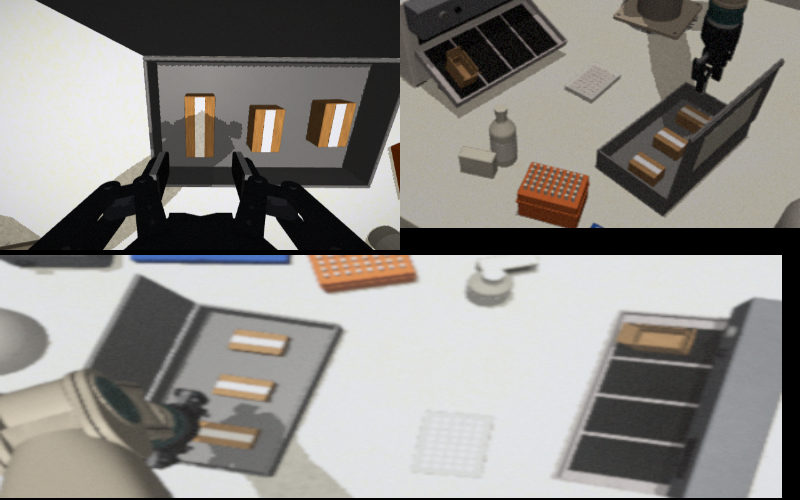

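{"name": "send_rows", "arguments": {
  "steps": [
    [[0, 0, -40, 0], [0, 0, -85, 0], [0, 10, -130, 0], [0, 30, -165, 0], [30, 55, -180, 0], [70, 80, -180, 0], [110, 93, -180, 0], [150, 93, -180, 0]]
  ],
  "claw": -1
}}

```text
time_s: 26.15
tcp_pos: [0.538, 0.4069, 0.3092]
orientation: [2.459, 1.955, -0.005]
contact_force: [-0.0, 0.7, -0.9]
gripper_width: -0.0
finger_force: 0.0
```

```bash
python3 - <<'E'
from mv import *
rel(*tote(.20,0,.30));rel(*tote(.20,0,.2));print(manip.state()["joint_positions"].round(2))
E
```

```text
shift [47.6 -1.8  9.1] turn -0.002 | t 26.1 tcp [0.538  0.4069 0.3092] down [-0.002 -0.002 -1.   ] w -0.0 F [-0.   0.7 -0.9] q1,6 [0.55 2.35]
shift [ 47.9  -1.6 109.1] turn -0.002 | t 26.1 tcp [0.538  0.4069 0.3092] down [-0.002 -0.002 -1.   ] w -0.0 F [-0.   0.7 -0.9] q1,6 [0.55 2.35]
[ 0.55  0.34  0.22  1.46 -0.    2.35]
```

{"name": "send_rows", "arguments": {
  "steps": [
    [[30, -1, 0, 0], [46, -1, 5, 0], [48, -1.5, 35, 0], [48, -1.5, 70, 0], [48, -1.5, 100, 0], [48, -1.5, 109, 0], [48, -1.5, 109, 0]]
  ]
}}

```text
time_s: 26.85
tcp_pos: [0.5439, 0.4521, 0.1998]
orientation: [-2.457, -1.957, 0.01]
contact_force: [0.4, 0.5, -0.1]
gripper_width: 0.0003
finger_force: 0.0
```

```bash
python3 - <<'E'
from mv import *
s=manip.state();Rm=R.from_rotvec(s["orientation"]).as_matrix();print(s["tcp_pos"],s["contact_force"])
for a in(1.7,1.5,1.3,1.1,.9,.7,.5,.35,.2,.1,.0):
    r=.165;q=[.09-r*np.cos(a)+.006*np.sin(a)+.011,0,.056+r*np.sin(a)+.006*np.cos(a)]
    print(a,np.round(q,3),(Rm.T@(tote(*q)[0]-s["tcp_pos"])*1000).round(0))
E
```

```text
[0.5438675  0.45209361 0.19980214] [ 0.40816294  0.4744691  -0.05871046]
1.7 [0.128 0.    0.219] [-70.   3. -19.]
1.5 [0.095 0.    0.221] [-103.    3.  -21.]
1.3 [0.063 0.    0.217] [-135.    3.  -16.]
1.1 [0.032 0.    0.206] [-166.    3.   -5.]
0.9 [0.003 0.    0.189] [-195.    3.   12.]
0.7 [-0.021  0.     0.167] [-219.    3.   34.]
0.5 [-0.041  0.     0.14 ] [-238.    3.   61.]
0.35 [-0.052  0.     0.118] [-249.    3.   83.]
0.2 [-0.06   0.     0.095] [-257.    3.  106.]
0.1 [-0.063  0.     0.078] [-260.    3.  123.]
0.0 [-0.064  0.     0.062] [-261.    3.  139.]
```

{"name": "send_rows", "arguments": {
  "steps": [
    [[-40, 2, -10, 0], [-65, 3, -15, 0], [-85, 3, -18, 0], [-105, 3, -19, 0], [-125, 3, -16, 0], [-145, 3, -11, 0], [-160, 3, -6, 0], [-166, 3, -4, 0]]
  ]
}}

```text
time_s: 27.65
tcp_pos: [0.5124, 0.2906, 0.2093]
orientation: [2.457, 1.956, 0.006]
contact_force: [0.3, 0.4, 1.4]
gripper_width: 0.0005
finger_force: 0.5
```

{"name": "send_rows", "arguments": {
  "steps": [
    [[-15, 0, 7, 0], [-29, 0, 17, 0], [-41, 0, 27, 0], [-53, 0, 39, 0], [-63, 0, 51, 0], [-72, 0, 65, 0], [-79, 0, 78, 0], [-83, 0, 88, 0]]
  ]
}}

```text
time_s: 28.45
tcp_pos: [0.4925, 0.2095, 0.1178]
orientation: [-2.457, -1.957, 0.001]
contact_force: [0.6, -0.6, 0.6]
gripper_width: -0.0
finger_force: 0.4
```

```bash
python3 - <<'E'
from mv import *
rel(*tote(-.064,0,.062))
s=manip.capture("scene");cv2.imwrite("pics/l1.png",cv2.resize(s["image"][150:320,330:540,::-1],None,fx=3,fy=3))
E
```

```text
shift [-13.8  -1.4  55.8] turn -0.0 | t 28.4 tcp [0.4925 0.2095 0.1178] down [-0.001 -0.    -1.   ] w -0.0 F [ 0.6 -0.6  0.6] q1,6 [0.28 2.08]
```

View pics/l1.png

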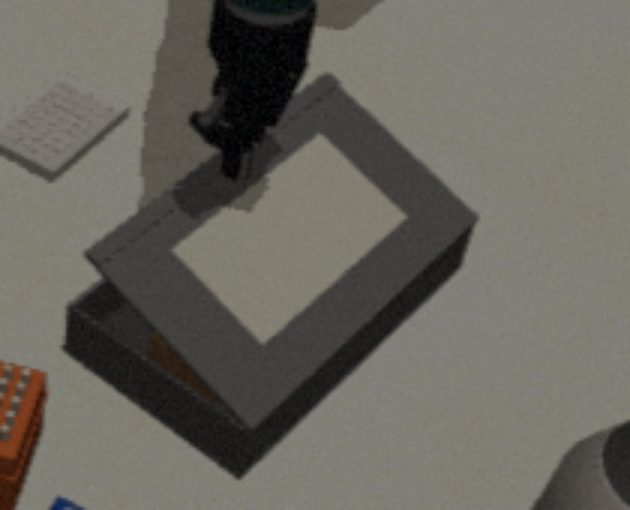

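The lid is folded to about 0.35 rad, with the fingertip on its outer face near the free edge; I keep going down the arc.

{"name": "send_rows", "arguments": {
  "steps": [
    [[-4, 0, 12, 0], [-8, 0, 24, 0], [-11, 0, 36, 0], [-13, 0, 46, 0], [-14, 0, 53, 0], [-14, 0, 57, 0], [-14, 0, 58, 0], [-14, 0, 58, 0]]
  ]
}}

```text
time_s: 29.3
tcp_pos: [0.489, 0.1962, 0.0624]
orientation: [2.457, 1.958, -0.003]
contact_force: [-6.0, -2.2, 13.4]
gripper_width: 0.0002
finger_force: 6.9
```

{"name": "send_rows", "arguments": {
  "steps": [
    [[0, 0, 1, 0], [0, 0, 1.5, 0], [0, 0, 1.5, 0], [0, 0, 0, 0], [0, 0, -20, 0], [0, 0, -70, 0], [0, 0, -120, 0], [0, 0, -120, 0]]
  ]
}}

```text
time_s: 30.1
tcp_pos: [0.4954, 0.1981, 0.1886]
orientation: [2.452, 1.954, 0.021]
contact_force: [1.1, 0.1, 0.1]
gripper_width: -0.0
finger_force: 0.0
```

{"name": "send_rows", "arguments": {
  "steps": [
    [[-30, 0, -20, 0], [-70, 0, -40, 0], [-110, 0, -40, 0], [-150, 0, -40, 0], [-150, 0, -40, 0], [-150, 0, -40, 0]]
  ]
}}

```text
time_s: 30.7
tcp_pos: [0.4561, 0.0498, 0.2205]
orientation: [-2.459, -1.955, -0.0]
contact_force: [0.8, 0.3, 1.1]
gripper_width: 0.0001
finger_force: 0.0
```

```bash
python3 - <<'E'
from mv import *
st=manip.state();print(st["contact_force"],st["joint_velocities"].round(3))
s=manip.capture("scene");t=manip.capture("top")
a=cv2.resize(s["image"][150:320,330:540,::-1],None,fx=3,fy=3,interpolation=cv2.INTER_CUBIC)
for z,col in((.056,(0,0,255)),(.062,(0,255,0))):
    q=(proj(s,tf(T,[[x,y,z] for x,y in((-.09,-.16),(.09,-.16),(.09,.16),(-.09,.16))]))+.5-[330,150])*3
    cv2.polylines(a,[q.round().astype(int).reshape(-1,1,2)],True,col,1)
cv2.imwrite("pics/l2.png",a)
E
```

```text
[0.83181041 0.32803395 1.11607363] [ 0.035  0.012  0.011 -0.001  0.005  0.001]
```

View pics/l2.png

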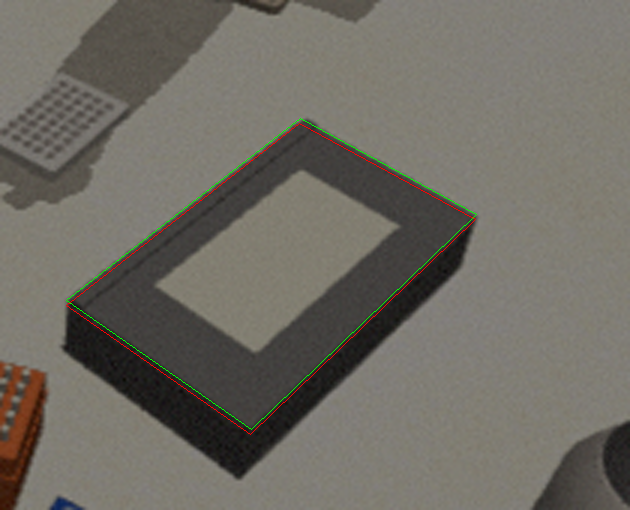

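```bash
python3 -c "
from station import manip
print(manip.finish_job())"
```

```text
the job is handed in; nothing more can be done
None
```

I set the three sealed cartons flat and tape side up on the tote floor, folded the lid shut, left the unsealed carton where it lay in the tray, and handed the job in at about 31 s; the hand-in returned no verdict.

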